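# Clamp a slide hybridisation chamber

### The job

Clamp the assembled slide chamber for incubation. Take the closed chamber (the thick one with its cover on) out of its nest and slide it under the bridge of the clamp, fully home against the end stop: the nest leaves only its middle free and the bridge only its tail, so you will have to set it down on the clamp's tongue with its nose under the bridge and take it again. Then screw the knurled knob down clockwise, regripping as you go, until its collar is fully down on the bridge and the pad presses on the chamber; leave the open base in its nest and don't knock the other things about.

Things in the scene. Friction and masses are not known exactly. Their poses are not given: they have to be found in the camera images.
- closed_chamber: the part to clamp: closed slide chamber, a steel base with an aluminium cover of the same outline on it, one rigid block 120 (its x) x 42 (its y) x 20 mm thick, 0.25 kg, flat plain sides; both ends are alike, either may be the nose. Origin: centre of its underside, z up. It lies in one of the carrier's two nests, which one changes
- open_base: a bare steel chamber base without cover, same outline 120 x 42 mm but only 10 mm thick, with a glass slide in its top and four short pins; lies in the other nest and stays there. Origin: centre of its underside
- carrier: grey plastic carrier, fixed, 150 (x) x 178 (y) x 30 mm; two nests with centres at y = -48 and +48 mm, long side along x. Nest floor 6 mm up; walls 6 mm thick, 30 mm high, 2.5 mm clear of the part and 4 mm above the closed chamber's top. Each long wall has a 54 mm gap at its middle, open to the floor plate: only there fingers can take the part, across its 42 mm. Origin: centre of its underside
- clamp: aluminium bridge clamp, fixed; the chamber goes in along its +x. Origin: on the bench under the screw axis. Tongue 30 mm wide, 8 mm high, x = -110 to -10 mm (narrower than the chamber: fingers can straddle it); then a foot plate 90 mm wide, 8 mm high, x = -24 to +76 mm. End stop: a wall at x = +60 mm, 25 mm high
- clamp_seat (a point): point under the screw axis on the foot plate, 8 mm above the bench, axes as the clamp's. With its nose against the stop the chamber's origin lies here (its x along this x, either way round) and its tail ends at x = -60 mm
- bridge_top (a point): centre of the bridge's top, 47 mm above the bench, axes as the clamp's. The bridge is 24 mm wide (x), 10 mm thick (underside 37 mm above the bench) and 72 mm long (y), on posts that leave a 48 mm channel for the 42 mm chamber; flared lead-ins, 22 mm above the bench, reach forward to x = -26 mm and out to y = +-36 mm
- knob_middle (a point): middle of the knurled steel knob on the screw axis; the knob is a plain cylinder 34 mm in diameter and 18 mm high, with a collar 22 mm in diameter and 4 mm high under it. This point stands 60 mm above the bench when the collar is down on the bridge, 68 mm at joint value 0. At the start the knob's top is at most 76 mm above the bench
- clamp_screw (a joint): turn of the knob, rad; grows clockwise seen from above; 0 = fully up, 8.4 = collar down on the bridge, where it stops. Starts between 1.2 and 2.6. The screw goes down 6 mm a turn (0.955 mm per rad), stays where it is left and takes about 0.03 N m to turn, a little more once the pad presses
- pressure_pad: round black swivelling pad, 20 mm in diameter, under the screw, on a spring (4 N per mm). Origin: centre of its lower face, 5.5 mm above a seated chamber at joint value 0 (at least 3 mm at the start); it touches the chamber at about 5.8 rad and is pressed back 2.5 mm when the collar is down
- rack_stack_top (a point): top centre of a tall fixed stack of tip racks that stands at the back between carrier and clamp, 116 (x) x 140 (y) mm and 255 mm high, always in the same place; go round its front or over it
- tube_rack_top (a point): top centre of the tubes in a fixed rack behind the clamp, on stacked boxes: everything from 70 mm in front of this point backwards, and 110 mm to either side, is occupied up to 352 mm above the bench
- amber_bottle: bystander, amber bottle with black cap, 52 mm in diameter, 125 mm high, stands between the carrier and the clamp. Origin: centre of its underside
- red_cap_bottle: bystander, small bottle with red cap and white label, 48 mm in diameter, 85 mm high. Origin: centre of its underside
- petri_dish: bystander, Petri dish 60 mm in diameter, 15 mm high. Origin: centre of its underside
- highlighter: bystander, flat highlighter pen lying on the bench, 133 mm long (its y), 16 mm high. Origin: centre of its underside

How it is judged:
By the outcome, as a careful person would: the job done as asked, in the order asked, and still so for the second after the job is handed in, with the robot touching nothing.
It also fails if it takes over 72 s, if anything falls off the work surface, if the arm or the gripper's body presses on something with over 40 N, if the wrist force passes 120 N, or if a joint passes its speed limit or range.

### The arm

A 6-joint arm with a two-finger parallel gripper is mounted at the origin on a cart in front of the work surface, level with it; the furniture and walls round the work are solid. World frame = base frame: x ahead of the robot, y to its left, z up, the work surface at z = 0. Lengths are in mm, angles in rad, forces in N, time in s.
With the tool pointing down it reaches from about 275 to 775 mm from the base axis. Payload 14.6 kg.
Tool frame: the origin (TCP) lies midway between the tips of the shut fingers; the grasp point (between the pads) lies 19 mm behind it; z points along the fingers, y is the line along which they close (so a half turn about z gives the same grasp; the last joint's range is limited). The gripper opens to 85 mm and grips with 20 to 120 N. Pads are 22 mm wide; open, the fingers measure 114 mm over their backs; the gripper's body (76 mm by 85 mm) begins 54 mm behind the grasp point. The pads swing forward as they close: fully open they stand 13 mm farther back than shut.
Start: joints at [-1.494, 0.263, -0.048, 1.259, 0, 1.415], TCP at [120.601, -510.963, 231.278] pointing down, gripper open.
Joint ranges: [-2.65, 2.65], [-0.89, 1.7], [-1.18, 1.37], [-2.13, 2.11], [-1.35, 1.29], [-3.14, 3.14]. Speed limits (rad/s): [1.89, 1.89, 2.57, 2.79, 3.14, 3.14].

### API

Orientations are given as a rotation vector (axis times angle).
In Python, from plant import state, camera, camera_info, sign_off, boxes_of gives the robot as it stands.
- The arm moves only by the tool play_rows, never from a script. Its argument "rows" is a list of rows, each a list of 3 entries, a list of its own where there are three numbers: the turn, a rotation vector about the world's x, y, z in rad, then the shift along the world's x, y, z in cm, then the closure, from 0 (fully open) to 1 (shut). In form: [[[rx, ry, rz], [x, y, z], claw], ...]. A call has 1 to 12 rows; each row shifts and turns the commanded pose from where the row before left it; what a row does not reach is not made up. A row lasts 1/12 s, in which the tool goes at most 41.7 mm and 7.16 degrees, less where a joint would pass 70% of its speed; a pose out of reach is approached as far as the arm can. A call with a gripper value outside its range is refused whole. The fingers move at their own pace and stop on an object; "squeeze" is the grip in N (left out, the last holds). Time passes only in rows, so rows that do not move let the fingers close. It gives the time, the measured TCP pose, the force, the opening and the grip force at its end, in the units of the state.
- state(): the state, without advancing time (a new reading comes with each control period).
- camera(name): name is "side" or "top"; returns the picture (384x512x3 uint8, red, green, blue); there is no depth.
- camera_info(name): a dict with "mtx" (3x3 intrinsics, pixels), "R" (3x3) and "t" (3): a world point X has camera coordinates R X + t. Camera axes: x right, y down, z forward; pixel columns grow to the right and rows downward; lengths in mm; the calibration is good to about 2 mm. A picture is of the moment at which its call begins. camera_info takes no time and is no camera call.
- sign_off(): hands the job in; it is judged then, once.
Trained networks look in the newest picture that a camera, given by its name, has taken for a name from the list of things; names that differ only in an ending like _2 or _b are one class to them, and where a whole thing is asked for, a point or a joint stands for the part that bears it (a point fixed in the world has none). Each returns a list of dicts, best first, with "conf" (0 to 1); they miss things now and then, are a little off and sometimes report something else, mostly with a low value. They report only what shows in the picture. A call takes as long as a camera call.
- boxes_of(camera, label): "position" ([x, y, z] in mm, in the coordinates of the camera as it stood for that picture, good to about 4 mm: the middle of the surface that is visible of it).
The state is a dict: "t": time; "joints": joint angles; "qd": joint speeds; "joint_efforts": joint torques, N m; "ee_pos": TCP position; "eef_rot": TCP orientation; "contact_force": force on the tool from outside, world axes, zero at the start; "wrist_torque": the same for the moment, N m; "opening": finger opening in mm; "finger_force": force on a finger pad.
Only numpy, scipy, OpenCV 4.12 (cv2) and the standard library are available. Lean on these libraries where they do the work, as an engineer would, in place of code of your own. Each camera call takes 0.05 s, during which the arm holds its last target. There are 200 camera calls.

## Working session

There is one attempt and no reset: what is moved stays moved. The work goes in short steps, Python scripts to look and compute and a tool call to move; the robot and the scene stay as the last step left them, time stands still between calls to the robot, and variables do not carry over. Pictures are saved under pics/ and viewed, at most 10 in all, crops included, and the job is handed in when it is done.

Besides the shell and the picture viewer there is one more tool, called after ">>>" by a JSON object that holds its "name" and its "arguments". play_rows: Moves the arm, as the interface text tells. Its arguments: {"type":"object","properties":{"rows":{"type":"array","items":{"type":"array"}},"squeeze":{"type":"number"}},"required":["rows"]}

```bash
mkdir -p pics; ls; cat > h.py <<'E'
import numpy as np, cv2
from plant import *
def w(cam,p):
    i=camera_info(cam); R=np.array(i["R"]);t=np.array(i["t"]).ravel(); return R.T@(np.array(p)-t)
def ray(cam,u,v,z):
    i=camera_info(cam); R=np.array(i["R"]);t=np.array(i["t"]).ravel(); c=-R.T@t
    d=R.T@np.linalg.inv(np.array(i["mtx"]))@[u,v,1]; return c+d*(z-c[2])/d[2]
def pix(cam,X):
    i=camera_info(cam); q=np.array(i["mtx"])@(np.array(i["R"])@np.array(X)+np.array(i["t"]).ravel()); return q[:2]/q[2]
E
python3 - <<'E'
from h import *
for c in("top","side"):
    im=camera(c); cv2.imwrite(f"pics/{c}0.png",im[:,:,::-1])
    i=camera_info(c);print(c,(-np.array(i["R"]).T@np.array(i["t"]).ravel()).round())
    for n in["closed_chamber","open_base","carrier","clamp","knob_middle","pressure_pad","amber_bottle","red_cap_bottle","petri_dish","highlighter"]:
        for b in boxes_of(c,n)[:2]:
            p=w(c,b["position"]);print(n,round(b["conf"],2),p.round(),pix(c,p).round())
print(state())
E
```

```text
pics
top [ 348.   25. 1491.]
closed_chamber 0.89 [520. 160.  21.] [221. 202.]
closed_chamber 0.53 [406. 404.  10.] [157. 232.]
open_base 0.69 [499. 262.  14.] [195. 208.]
clamp 0.82 [ 495. -167.   11.] [307. 209.]
knob_middle 0.64 [ 497. -168.   77.] [310. 207.]
pressure_pad 0.4 [ 436. -342.   58.] [357. 224.]
pressure_pad 0.18 [406. 404.  10.] [157. 233.]
amber_bottle 0.49 [458.  -8.  91.] [266. 217.]
red_cap_bottle 0.59 [ 434. -344.   57.] [357. 224.]
petri_dish 0.6 [508. 212.   7.] [208. 206.]
petri_dish 0.52 [397.  -5.  16.] [265. 235.]
highlighter 0.74 [408. 402.   7.] [158. 232.]
highlighter 0.66 [506. 213.   6.] [208. 206.]
side [  97. 1017.  735.]
closed_chamber 0.63 [517. 174.  27.] [242. 263.]
open_base 0.86 [498. 264.  10.] [234. 288.]
open_base 0.23 [ 485. -156.   72.] [292. 203.]
carrier 0.68 [493. 235.  12.] [240. 282.]
carrier 0.39 [454.  14.  64.] [283. 231.]
clamp 0.59 [ 485. -158.    4.] [291. 220.]
pressure_pad 0.62 [454.  13.  61.] [283. 231.]
amber_bottle 0.93 [456.  15.  64.] [282. 231.]
red_cap_bottle 0.66 [ 433. -336.   43.] [320. 193.]
red_cap_bottle 0.61 [394.  13.  10.] [300. 249.]
petri_dish 0.65 [394.  15.  14.] [300. 249.]
highlighter 0.61 [398. 412.  12.] [243. 338.]
{'t': 1.1, 'joints': array([-1.49431027e+00,  2.63114064e-01, -4.83218330e-02,  1.25938580e+00,
       -1.09244124e-05,  1.41548692e+00]), 'qd': array([ 5.25901500e-04,  3.10497419e-04, -1.67500484e-03, -1.04513322e-03,
       -1.83968851e-03, -8.48037424e-05]), 'joint_efforts': array([ 9.88500460e-05, -6.37438846e+01,  3.84770644e+01,  1.04915562e-03,
       -3.41175792e-05,  1.27348721e-05]), 'ee_pos': array([ 120.59276191, -510.96120383,  231.2629647 ]), 'eef_rot': array([-3.12049127e+00, -3.63285896e-01,  1.55765052e-05]), 'contact_force': array([0.52044488, 0.32881208, 0.75315291]), 'wrist_torque': array([-0.0161665 , -0.02623723, -0.01409071]), 'finger_force': 0.0, 'opening': 85.70273178790463}
```

```bash
python3 - <<'E'
import cv2
a=cv2.imread("pics/top0.png");b=cv2.imread("pics/side0.png")
cv2.imwrite("pics/topc.png",cv2.resize(a[170:270,160:360],None,fx=4,fy=4,interpolation=cv2.INTER_CUBIC))
cv2.imwrite("pics/sidec.png",cv2.resize(b[160:310,180:380],None,fx=4,fy=4,interpolation=cv2.INTER_CUBIC))
E
```

```text
(no output)
```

View pics/topc.png

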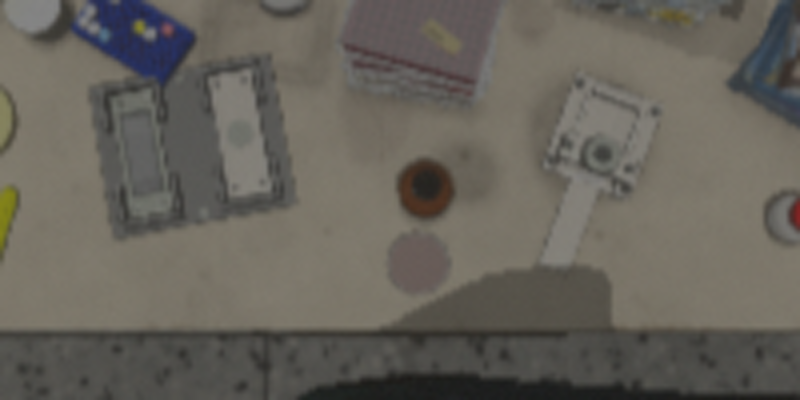

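View pics/sidec.png

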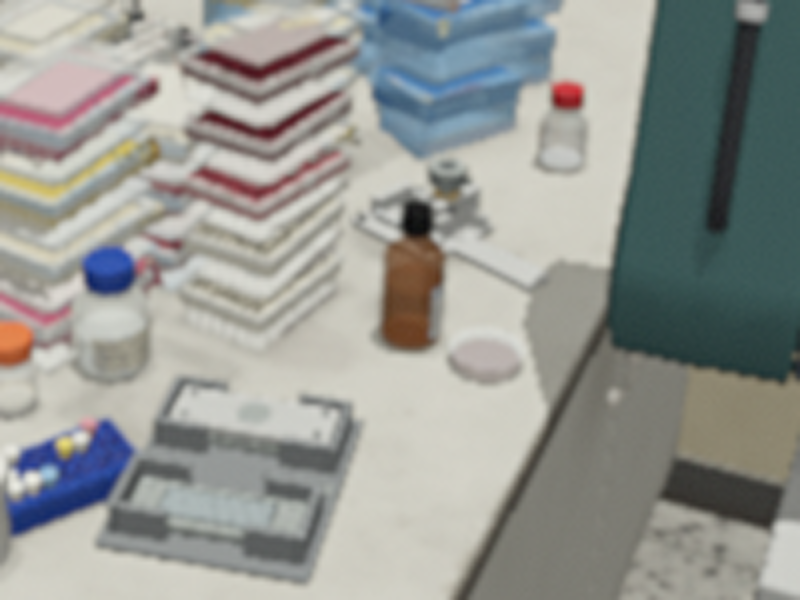

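```bash
cat > fit.py <<'E'
from h import *
im=cv2.imread("pics/top0.png");S=8
g=cv2.resize(im,None,fx=S,fy=S,interpolation=cv2.INTER_CUBIC)
gray=g.max(2).astype(int); sat=gray-g.min(2)
def up(u,v): return (u+.5)/S-.5,(v+.5)/S-.5
def seg(x0,y0,x1,y1,th,z):
    m=np.zeros(gray.shape,np.uint8); sl=np.s_[y0*S:y1*S,x0*S:x1*S]
    m[sl]=(gray[sl]>th)
    cs,_=cv2.findContours(m,0,2); c=max(cs,key=cv2.contourArea)
    P=np.array([ray("top",*up(*p),z)[:2] for p in c[:,0].astype(float)],np.float32)
    return c,P,cv2.minAreaRect(P)
for z,(u,v) in [(0,(0,0))]: pass
print("sample chamber",gray[195*S,222*S],"carrier",gray[205*S,206*S],"bench",gray[240*S,200*S],"tongue",gray[225*S,302*S])
E
python3 - <<'E'
from fit import *
for th in(130,140,150,160):
    c,P,r=seg(205,180,232,226,th,26); print(th,r)
hsv=im[195:200:2,290:325];print(im[225,292:316].tolist());print(im[232,288:314].tolist());print(im[195,204:234].max(1).tolist());print(im[172:215,305].max(1).tolist())
E
```

```text
sample chamber 129 carrier 88 bench 121 tongue 131
130 ((486.26934814453125, 164.86952209472656), (17.60604476928711, 30.578866958618164), 82.67700958251953)Traceback (most recent call last):
  File "<stdin>", line 3, in <module>
  File "fit.py", line 9, in seg
    cs,_=cv2.findContours(m,0,2); c=max(cs,key=cv2.contourArea)
                                    ~~~^^^^^^^^^^^^^^^^^^^^^^^^
ValueError: max() iterable argument is empty
```

```bash
cat > fit.py <<'E'
from h import *
from scipy.optimize import minimize
def rect(x0,x1,y0,y1,z): 
    c=[(x0,y0,z),(x1,y0,z),(x1,y1,z),(x0,y1,z),(x0,y0,z)]; return [(c[i],c[i+1]) for i in range(4)]
CAR=rect(-75,75,-89,89,6)
CH=rect(-60,60,-21,21,20)
CL=rect(-24,76,-45,45,8)+[((-80,15,8),(-24,15,8)),((-80,-15,8),(-24,-15,8))]+rect(-12,12,-36,36,47)
def pts(segs): return np.concatenate([np.linspace(a,b,40) for a,b in segs])
def grad(path):
    im=cv2.GaussianBlur(cv2.imread(path).astype(np.float32),(0,0),.8)
    return np.sqrt((cv2.Sobel(im,5,1,0)**2+cv2.Sobel(im,5,0,1)**2).sum(2))
def proj(cam,M,p,z0):
    P=pts(M); c,s=np.cos(p[2]),np.sin(p[2])
    X=np.c_[p[0]+c*P[:,0]-s*P[:,1],p[1]+s*P[:,0]+c*P[:,1],P[:,2]+z0]
    i=camera_info(cam); q=(np.array(i["R"])@X.T+np.array(i["t"]).reshape(3,1)); q=np.array(i["mtx"])@q
    return (q[:2]/q[2]).T.astype(np.float32)
def fit(G,M,p0,z0=0,r=(14,14,.15)):
    def f(d):
        p=np.array(p0)+d*np.array(r); s=0
        for cam,g in G.items():
            q=proj(cam,M,p,z0); s+=np.sqrt(cv2.remap(g,q[:,0],q[:,1],1)).mean()
        return -s
    best=None
    rng=np.random.default_rng(0); D=rng.uniform(-1,1,(400,3)); D=sorted(D,key=f)[:6]
    for d in D:
        o=minimize(f,d,method="Nelder-Mead",options=dict(initial_simplex=d+np.vstack([np.zeros(3),.2*np.eye(3)])))
        if best is None or o.fun<best.fun: best=o
    return np.array(p0)+best.x*np.array(r),best.fun
def show(path,cam,items,out,crop,k=6):
    im=cv2.resize(cv2.imread(path),None,fx=k,fy=k,interpolation=cv2.INTER_CUBIC)
    for M,p,z0,col in items:
        for u,v in proj(cam,M,p,z0): cv2.circle(im,(int((u+.5)*k),int((v+.5)*k)),1,col,-1)
    x0,y0,x1,y1=[a*k for a in crop]; cv2.imwrite(out,im[y0:y1,x0:x1])
E
python3 - <<'E'
from fit import *
G={c:grad(f"pics/{c}0.png") for c in("top","side")}
for n,M,p,z in(("car",CAR,(510,212,.18),0),("ch",CH,(520,165,.18),6),("cl",CL,(490,-168,-.3),0)):
    for gs in({"top":G["top"]},{"side":G["side"]},G):
        print(n,[a.round(3) if hasattr(a,'round') else a for a in fit(gs,M,p,z)])
c=fit(G,CAR,(510,212,.18))[0];h=fit({"top":G["top"]},CH,(520,165,.18),6)[0];l=fit(G,CL,(490,-168,-.3))[0]
show("pics/top0.png","top",[(CAR,c,0,(0,0,255)),(CH,h,6,(0,255,0)),(CL,l,0,(0,0,255))],"pics/o1.png",(175,180,335,240),5)
show("pics/side0.png","side",[(CAR,c,0,(0,0,255)),(CH,h,6,(0,255,0)),(CL,l,0,(0,0,255))],"pics/o2.png",(195,190,325,310),5)
a=cv2.imread("pics/o1.png");b=cv2.imread("pics/o2.png")
cv2.imwrite("pics/o.png",np.vstack([a[:,:800],np.pad(b,((0,0),(0,150),(0,0)))[:, :800]])[:900])
E
```

```text
car [array([5.07211e+02, 2.14280e+02, 1.86000e-01]), np.float64(-11.291)]
car [array([5.05117e+02, 2.23929e+02, 2.09000e-01]), np.float64(-14.646)]Traceback (most recent call last):
  File "<stdin>", line 5, in <module>
  File "fit.py", line 26, in fit
    o=minimize(f,d,method="Nelder-Mead",options=dict(initial_simplex=d+np.vstack([np.zeros(3),.2*np.eye(3)])))
    res = _minimize_neldermead(fun, x0, args, callback, bounds=bounds,
                               **options)
    fsim[j] = func(sim[j])
              ~~~~^^^^^^^^
    fx = function(np.copy(x), *(wrapper_args + args))
  File "fit.py", line 21, in f
    q=proj(cam,M,p,z0); s+=np.sqrt(cv2.remap(g,q[:,0],q[:,1],1)).mean()
  File "fit.py", line 15, in proj
    i=camera_info(cam); q=(np.array(i["R"])@X.T+np.array(i["t"]).reshape(3,1)); q=np.array(i["mtx"])@q
ValueError: time passes only in moves, steps and waits
```

Cache the camera info.

```bash
sed -i 's/^from plant import \*/from plant import *\nimport functools\ncamera_info=functools.cache(camera_info)/' h.py
sed -i 's/^from h import \*/from h import */' fit.py
python3 - <<'E'
from fit import *
G={c:grad(f"pics/{c}0.png") for c in("top","side")}
R={}
for n,M,p,z in(("car",CAR,(510,214,.18),0),("ch",CH,(517,168,.18),6),("cl",CL,(490,-165,-.3),0)):
    for k,gs in(("t",{"top":G["top"]}),("s",{"side":G["side"]}),("b",G)):
        R[n+k]=fit(gs,M,p,z); print(n,k,R[n+k][0].round(3),R[n+k][1].round(2))
it=[(CAR,R["cart"][0],0,(0,0,255)),(CH,R["cht"][0],6,(0,255,0)),(CL,R["clb"][0],0,(0,0,255))]
show("pics/top0.png","top",it,"pics/o1.png",(175,180,335,240),5)
show("pics/side0.png","side",it,"pics/o2.png",(195,190,325,310),5)
E
```

```text
car t [5.07230e+02 2.14275e+02 1.87000e-01] -11.29
car s [5.05098e+02 2.23971e+02 2.08000e-01] -14.64
car b [5.07641e+02 2.13094e+02 2.05000e-01] -24.08
ch t [5.16252e+02 1.66751e+02 1.87000e-01] -13.55
ch s [5.13301e+02 1.75154e+02 1.86000e-01] -16.48
ch b [5.15145e+02 1.68463e+02 2.19000e-01] -27.63
cl t [ 4.88393e+02 -1.67518e+02 -3.55000e-01] -9.05
cl s [ 4.98091e+02 -1.70394e+02 -3.69000e-01] -14.72
cl b [ 4.99188e+02 -1.71675e+02 -3.69000e-01] -23.35
```

View pics/o1.png

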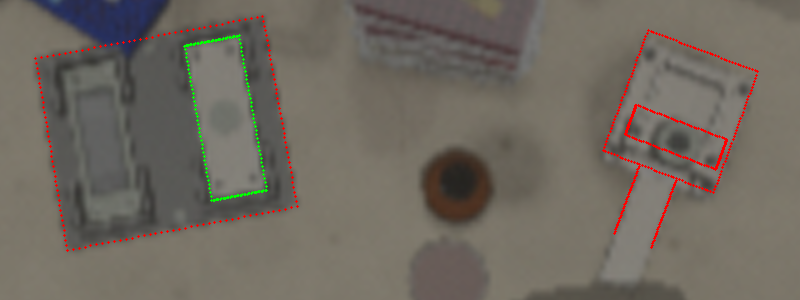

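View pics/o2.png

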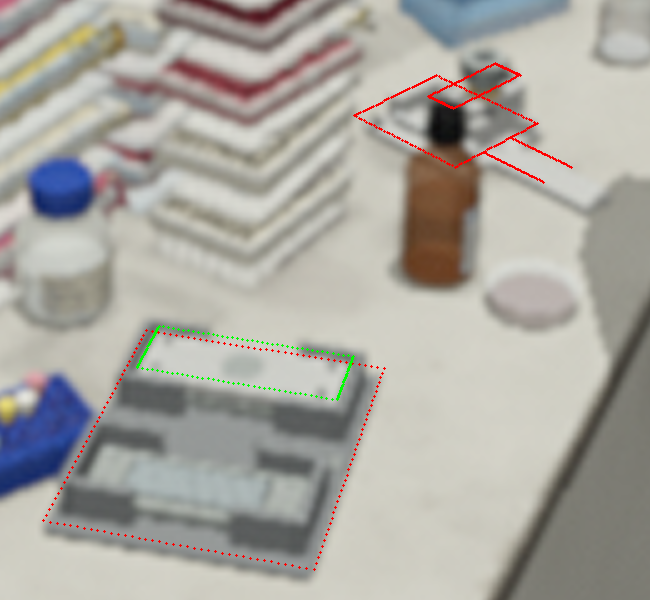

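```bash
cat >> fit.py <<'E'
th=np.linspace(0,2*np.pi,17)
def circ(r,z): return [((r*np.cos(a),r*np.sin(a),z),(r*np.cos(b),r*np.sin(b),z)) for a,b in zip(th[:-1],th[1:])]
CL2=rect(-24,76,-45,45,8)+[((-110,15,8),(-24,15,8)),((-110,-15,8),(-24,-15,8)),((-110,-15,8),(-110,15,8))]
KN=circ(17,75)
E
python3 - <<'E'
from fit import *
print(ray("top",310.6,207.1,75),ray("side",291.5,201.5,75))
G={c:grad(f"pics/{c}0.png") for c in("top","side")}
l=[]
for M in(CL2,CL2[4:],CL2[:4],CL2+rect(56,60,-30,30,33)[1:2]):
  for k in("top","side"):
    r=fit({k:G[k]},M,(490,-167,-.33),0,(14,14,.1)); l.append(r[0]); print(k,r[0].round(3),r[1].round(2))
a=l[0]
show("pics/top0.png","top",[(CL2,a,0,(0,0,255)),(KN,a,0,(0,255,0)),(rect(-12,12,-36,36,47),a,0,(255,0,0))],"pics/o3.png",(285,180,335,245),9)
s=l[1]
show("pics/side0.png","side",[(CL2,a,0,(0,0,255)),(CL2,s,0,(0,255,255)),(KN,a,0,(0,255,0))],"pics/o4.png",(265,190,325,240),9)
x=cv2.imread("pics/o3.png");y=cv2.imread("pics/o4.png");Z=np.zeros((585,990,3),np.uint8);Z[:585,:450]=x;Z[:450,450:990]=y
cv2.imwrite("pics/o5.png",cv2.resize(Z,(800,473)))
E
```

```text
[ 495.70549871 -171.16586698   75.        ] [ 489.41281922 -161.78386975   75.        ]
top [ 4.98797e+02 -1.72160e+02 -3.51000e-01] -8.94
side [ 4.91139e+02 -1.74520e+02 -4.63000e-01] -13.24
top [ 4.96429e+02 -1.69047e+02 -3.29000e-01] -10.57
side [ 4.93986e+02 -1.64038e+02 -3.29000e-01] -13.17
top [ 4.90189e+02 -1.67424e+02 -4.06000e-01] -8.22
side [ 4.90414e+02 -1.81617e+02 -3.59000e-01] -13.89
top [ 4.92913e+02 -1.69989e+02 -3.69000e-01] -8.82
side [ 4.91311e+02 -1.64796e+02 -3.49000e-01] -12.49
```

View pics/o5.png

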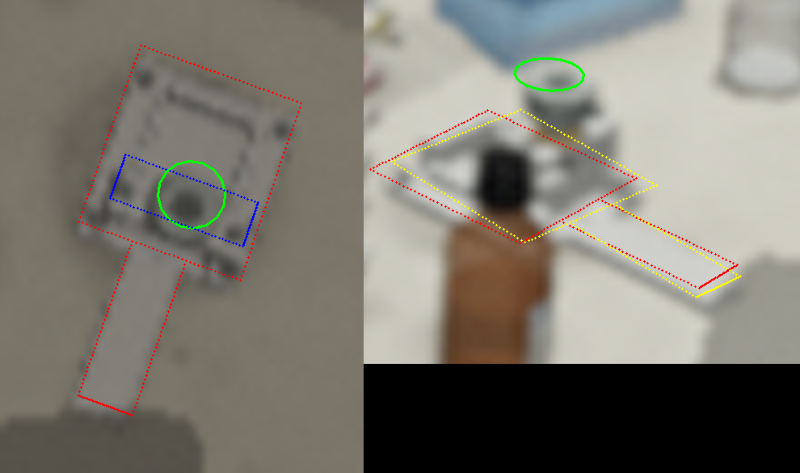

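>>> {"name": "play_rows", "arguments": {"rows": [[[0,0,0.12],[2.15,2.6,0],0],[[0,0,0.12],[2.15,2.6,0],0],[[0,0,0.12],[2.15,2.6,0],0],[[0,0,0.12],[2.15,2.6,0],0],[[0,0,0.12],[2.15,2.6,0],0],[[0,0,0.12],[2.15,2.6,0],0],[[0,0,0.12],[2.15,2.6,0],0],[[0,0,0.12],[2.15,2.6,0],0],[[0,0,0.12],[2.15,2.6,0],0],[[0,0,0.12],[2.15,2.6,0],0],[[0,0,0.12],[2.15,2.6,0],0],[[0,0,0.12],[2.15,2.6,0],0]]}}

```text
t: 2.1
ee_pos: [379.4, -197.5, 231.5]
eef_rot: [2.099, 2.337, -0.0]
contact_force: [0.9, -0.6, 0.2]
opening: 85.2
finger_force: 0.0
```

>>> {"name": "play_rows", "arguments": {"rows": [[[0,0,0.12],[0.5,3.5,0],0],[[0,0,0.12],[0.5,3.5,0],0],[[0,0,0.12],[0.5,3.5,0],0],[[0,0,0.12],[0.5,3.5,0],0],[[0,0,0.12],[0.5,3.5,0],0],[[0,0,0.12],[0.5,3.5,0],0],[[0,0,0.12],[0.5,3.5,0],0],[[0,0,0.12],[0.5,3.5,0],0],[[0,0,0.12],[2.4,2.2,-1.5],0],[[0,0,0.12],[2.4,2.2,-1.5],0],[[0,0,0.12],[2.4,2.2,-1.5],0],[[0,0,0.12],[2.4,2.2,-1.5],0]]}}

```text
t: 3.1
ee_pos: [515.5, 170.6, 170.6]
eef_rot: [0.036, 3.141, 0.0]
contact_force: [1.2, -0.5, 1.4]
opening: 85.1
finger_force: 0.0
```

```bash
cat >> h.py <<'E'
from scipy.spatial.transform import Rotation as Ro
def st():
    s=state(); M=Ro.from_rotvec(s["eef_rot"]).as_matrix()
    print("t",round(s["t"],2),"pos",s["ee_pos"].round(1),"yaw",np.arctan2(M[1,0],M[0,0]).round(3),"tilt",M[:2,2].round(3),"q",s["joints"].round(2),"F",s["contact_force"].round(1),"open",round(s["opening"],1),"ff",round(s["finger_force"],1)); return s
E
python3 -c "
from h import *
st()"
```

```text
t 3.1 pos [515.5 170.6 170.6] yaw 3.118 tilt [0.001 0.   ] q [ 0.17  0.32 -0.14  1.12 -0.    0.19] F [ 1.2 -0.5  1.4] open 85.1 ff 0.0
```

>>> {"name": "play_rows", "arguments": {"rows": [[[0,0,0.105],[0.04,-0.19,-2],0],[[0,0,0.106],[0.04,-0.19,-2],0],[[0,0,0],[0,0,-3],0],[[0,0,0],[0,0,-3],0],[[0,0,0],[0,0,-2.5],0],[[0,0,0],[0,0,-1.5],0],[[0,0,0],[0,0,-1],0],[[0,0,0],[0,0,-0.8],0],[[0,0,0],[0,0,-0.3],0],[[0,0,0],[0,0,0],0]], "squeeze": 50}}

```text
t: 3.93
ee_pos: [515.3, 165.2, 10.0]
eef_rot: [0.284, -3.128, 0.0]
contact_force: [-0.6, -0.4, -0.2]
opening: 85.0
finger_force: 0.0
```

```bash
python3 -c "
from h import *
st()
for c in('top','side'): cv2.imwrite(f'pics/{c}1.png',camera(c)[:,:,::-1])
a=cv2.imread('pics/top1.png')[170:240,180:260];b=cv2.imread('pics/side1.png')[180:310,190:290]
f=lambda x,k:cv2.resize(x,None,fx=k,fy=k,interpolation=2)
a=f(a,4.5);b=f(b,4.3);Z=np.zeros((560,800,3),np.uint8);Z[:a.shape[0],:a.shape[1]]=a;Z[:b.shape[0],365:365+b.shape[1]]=b
cv2.imwrite('pics/v1.png',Z)"
```

```text
t 3.93 pos [515.3 165.2  10. ] yaw -2.96 tilt [-0. -0.] q [ 0.16  0.46 -0.4   0.71 -0.   -0.02] F [-0.6 -0.4 -0.2] open 85.0 ff 0.0
```

View pics/v1.png

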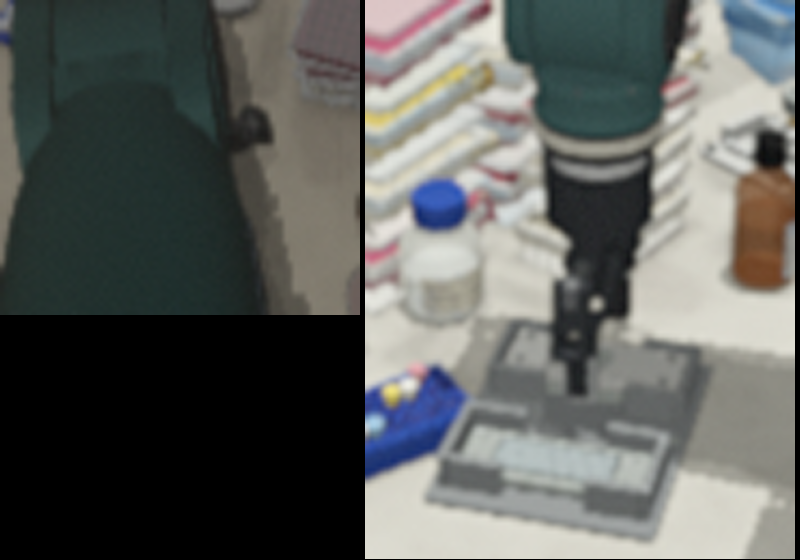

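>>> {"name": "play_rows", "arguments": {"rows": [[[0,0,0],[0,0,0],0.4],[[0,0,0],[0,0,0],0.5],[[0,0,0],[0,0,0],0.6],[[0,0,0],[0,0,0],1],[[0,0,0],[0,0,0],1],[[0,0,0],[0,0,0],1]], "squeeze": 50}}

```text
t: 4.53
ee_pos: [515.2, 168.4, 11.5]
eef_rot: [-0.288, 3.127, 0.012]
contact_force: [-7.8, 22.6, 17.5]
opening: 40.8
finger_force: 50.7
```

>>> {"name": "play_rows", "arguments": {"rows": [[[0,0,0],[-0.05,0.3,0.2],1],[[0,0,0],[0,0.2,0],1],[[0,0,0],[0,0,0],1]]}}

```text
t: 4.78
ee_pos: [514.9, 170.4, 12.3]
eef_rot: [-0.285, 3.129, -0.0]
contact_force: [-0.4, 0.1, -2.6]
opening: 40.4
finger_force: 51.2
```

>>> {"name": "play_rows", "arguments": {"rows": [[[0,0,0],[0,0,0.5],1],[[0,0,0],[0,0,1.5],1],[[0,0,0],[0,0,3.5],1],[[0,0,0],[0,0,4],1],[[0,0,0],[0,0,4],1],[[0,0,0],[0,0,2.5],1],[[0,0,0],[-2.8,-2,0],1],[[0,0,0],[-2.8,-2,0],1],[[0,0,0],[-2.9,-2,0],1],[[0,0,-0.067],[-0.33,-3.08,0],1],[[0,0,-0.067],[-0.33,-3.08,0],1],[[0,0,-0.067],[-0.33,-3.08,0],1]]}}

```text
t: 5.78
ee_pos: [419.2, 16.6, 172.7]
eef_rot: [0.035, 3.141, -0.001]
contact_force: [1.8, -1.1, -2.3]
opening: 40.7
finger_force: 51.5
```

>>> {"name": "play_rows", "arguments": {"rows": [[[0,0,-0.067],[-0.33,-3.08,0],1],[[0,0,-0.067],[-0.33,-3.08,0],1],[[0,0,-0.067],[-0.33,-3.08,0],1],[[0,0,-0.067],[-0.33,-3.08,0],1],[[0,0,-0.067],[-0.33,-3.08,0],1],[[0,0,0],[0,0,-2.5],1],[[0,0,0],[0,0,-3],1],[[0,0,0],[0,0,-2.5],1],[[0,0,0],[0,0,-1.5],1],[[0,0,0],[0,0,0],1]]}}

```text
t: 6.62
ee_pos: [401.7, -135.6, 75.1]
eef_rot: [-0.555, -3.088, -0.002]
contact_force: [-0.7, 1.4, -2.3]
opening: 41.0
finger_force: 51.4
```

```bash
python3 -c "
from h import *
st()
for c in('top','side'): cv2.imwrite(f'pics/{c}2.png',camera(c)[:,:,::-1])
a=cv2.imread('pics/top2.png')[170:250,260:340];b=cv2.imread('pics/side2.png')[150:270,240:340]
f=lambda x,k:cv2.resize(x,None,fx=k,fy=k,interpolation=2)
a=f(a,4.5);b=f(b,4.3);Z=np.zeros((560,800,3),np.uint8);Z[:a.shape[0],:a.shape[1]]=a;Z[:b.shape[0],365:365+b.shape[1]]=b
cv2.imwrite('pics/v2.png',Z)"
```

```text
t 6.62 pos [ 401.7 -135.6   75.1] yaw 2.786 tilt [-0.004  0.002] q [-0.52  0.21 -0.58  0.78 -0.   -0.16] F [-0.7  1.4 -2.3] open 41.0 ff 51.4
```

View pics/v2.png

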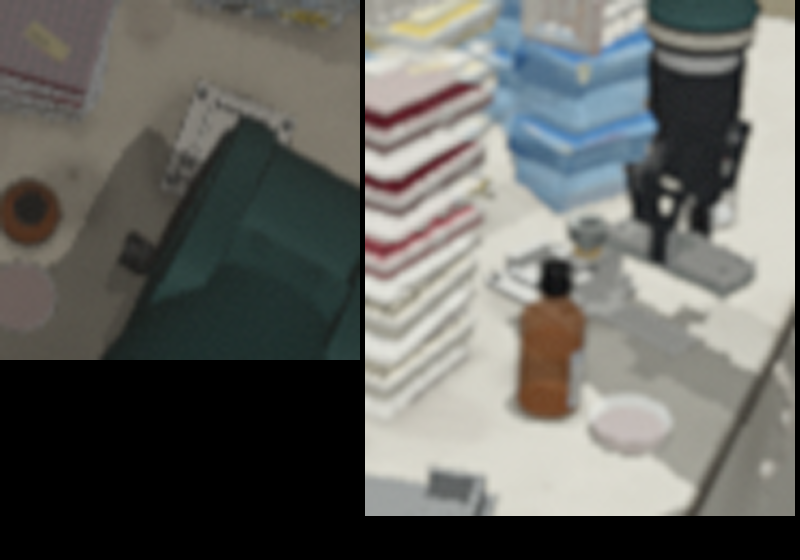

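```bash
python3 - <<'E'
from fit import *
G=grad("pics/side2.png"); p=(401.7,-135.6,-.355)
for M in(CH,CH+[((-60,21,0),(60,21,0)),((-60,-21,0),(-60,21,0))]):
    r=fit({"side":G},M,p,68.8,(12,12,.08)); print(r[0].round(3),r[1].round(2))
it=[(CH,p,68.8,(0,0,255)),(CH,r[0],68.8,(0,255,0))]
g0=grad("pics/side0.png")
TO=CL2[4:]; W=CL2[4:]+CL2[:1]+CL2[1:2]+rect(56,60,-30,30,33)[1:2]
for M in(TO,W,KN):
    r=fit({"side":g0},M,(491,-166,-.35),0,(12,12,.06)); print("clamp side",r[0].round(3),r[1].round(2))
for y in(-166,-163,-170): pass
show("pics/side2.png","side",it,"pics/a.png",(270,185,350,235),8)
E
```

```text
[ 4.03025e+02 -1.35833e+02 -3.56000e-01] -14.53
[ 4.04936e+02 -1.41478e+02 -3.42000e-01] -15.79
clamp side [ 4.94358e+02 -1.63255e+02 -3.17000e-01] -13.17
clamp side [ 4.93782e+02 -1.57669e+02 -2.45000e-01] -12.9
clamp side [ 4.85242e+02 -1.57999e+02 -3.72000e-01] -15.26
```

View pics/a.png

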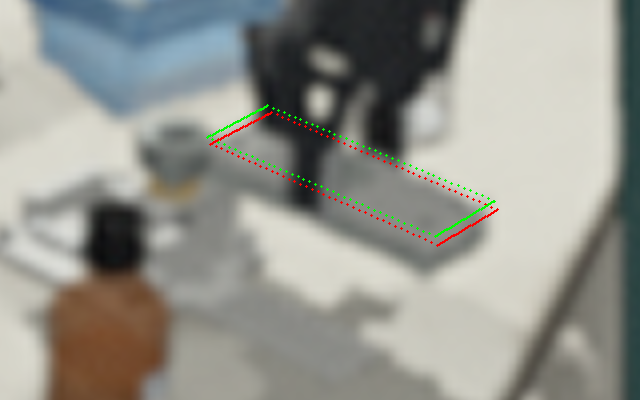

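>>> {"name": "play_rows", "arguments": {"rows": [[[0,0,0],[0.07,0.26,-2],1],[[0,0,0],[0,0,-2],1],[[0,0,0],[0,0,-1.2],1],[[0,0,0],[0,0,-0.5],1],[[0,0,0],[0,0,-0.2],1],[[0,0,0],[0,0,0],1]]}}

```text
t: 7.22
ee_pos: [404.7, -133.9, 19.0]
eef_rot: [0.554, 3.091, -0.001]
contact_force: [0.4, -0.7, -1.8]
opening: 40.9
finger_force: 51.4
```

>>> {"name": "play_rows", "arguments": {"rows": [[[0,0,0],[0,0,0],1],[[0,0,0],[0,0,0],1]]}}

```text
t: 7.38
ee_pos: [404.8, -133.9, 19.1]
eef_rot: [0.554, 3.091, -0.001]
contact_force: [0.3, 0.3, -1.7]
opening: 40.7
finger_force: 51.4
```

>>> {"name": "play_rows", "arguments": {"rows": [[[0,0,0],[0,0,-0.2],1],[[0,0,0],[0,0,-0.15],1],[[0,0,0],[0,0,0],1]]}}

```text
t: 7.63
ee_pos: [404.2, -133.5, 14.7]
eef_rot: [-0.554, -3.092, 0.0]
contact_force: [0.1, 0.1, -2.4]
opening: 40.7
finger_force: 51.4
```

>>> {"name": "play_rows", "arguments": {"rows": [[[0,0,0],[0.75,-0.28,0],1],[[0,0,0],[0.75,-0.28,0],1],[[0,0,0],[0.75,-0.28,0],1],[[0,0,0],[0,0,0],1]]}}

```text
t: 7.97
ee_pos: [428.9, -143.0, 14.9]
eef_rot: [0.554, 3.091, -0.001]
contact_force: [-0.4, 0.1, -1.6]
opening: 40.3
finger_force: 51.5
```

>>> {"name": "play_rows", "arguments": {"rows": [[[0,0,0],[0.75,-0.28,0],1],[[0,0,0],[0.75,-0.28,0],1],[[0,0,0],[0.7,-0.26,0],1],[[0,0,0],[0,0,0],1]]}}

```text
t: 8.3
ee_pos: [450.5, -151.0, 14.8]
eef_rot: [0.554, 3.091, -0.001]
contact_force: [-0.1, -0.2, -2.4]
opening: 40.9
finger_force: 51.5
```

```bash
python3 -c "
from h import *
st()
for c in('top','side'): cv2.imwrite(f'pics/{c}3.png',camera(c)[:,:,::-1])
a=cv2.imread('pics/top3.png')[170:250,260:340];b=cv2.imread('pics/side3.png')[185:250,260:350]
f=lambda x,k:cv2.resize(x,None,fx=k,fy=k,interpolation=2)
b=f(b,8)
cv2.imwrite('pics/v3.png',b)"
```

```text
t 8.3 pos [ 450.5 -151.    14.8] yaw 2.787 tilt [ 0.001 -0.001] q [-0.5   0.36 -0.56  0.65  0.   -0.14] F [-0.1 -0.2 -2.4] open 40.9 ff 51.5
```

View pics/v3.png

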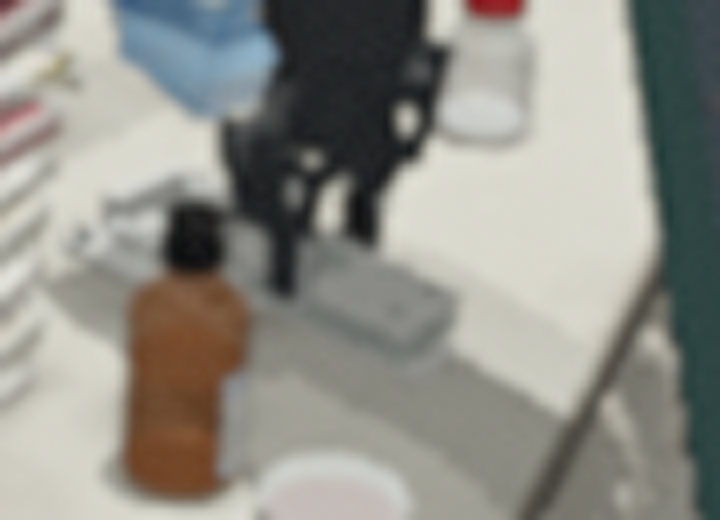

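>>> {"name": "play_rows", "arguments": {"rows": [[[0,0,0],[0,0,-0.1],1],[[0,0,0],[0,0,-0.05],1],[[0,0,0],[0,0,0],1]]}}

```text
t: 8.65
ee_pos: [448.5, -150.0, 13.6]
eef_rot: [0.554, 3.092, 0.0]
contact_force: [-1.2, -0.1, 6.3]
opening: 40.8
finger_force: 52.5
```

>>> {"name": "play_rows", "arguments": {"rows": [[[0,0,0],[0,0,0],0.3],[[0,0,0],[0,0,0],0.2],[[0,0,0],[0,0,0],0.2],[[0,0,0],[0,0,0],0.2],[[0,0,0],[-1.1,0.4,0],0.2],[[0,0,0],[-1.1,0.4,0],0.2],[[0,0,0],[-1.1,0.4,0],0.2],[[0,0,0],[-1.0,0.38,0],0.2],[[0,0,0],[0,0,0],0.2]], "squeeze": 40}}

```text
t: 9.4
ee_pos: [403.8, -133.4, 13.2]
eef_rot: [-0.554, -3.091, -0.001]
contact_force: [-0.7, -0.3, -0.2]
opening: 67.9
finger_force: 0.0
```

>>> {"name": "play_rows", "arguments": {"rows": [[[0,0,0],[0,0,0],0.4],[[0,0,0],[0,0,0],0.6],[[0,0,0],[0,0,0],1],[[0,0,0],[0,0,0],1],[[0,0,0],[0,0,0],1],[[0,0,0],[0,0,0],1]]}}

```text
t: 9.9
ee_pos: [406.5, -134.8, 13.6]
eef_rot: [0.554, 3.091, -0.001]
contact_force: [-3.1, -1.0, 9.7]
opening: 41.4
finger_force: 39.6
```

>>> {"name": "play_rows", "arguments": {"rows": [[[0,0,0],[0,0,0.05],1],[[0,0,0],[0.75,-0.28,0],1],[[0,0,0],[0.75,-0.28,0],1],[[0,0,0],[0.75,-0.28,0],1],[[0,0,0],[0.75,-0.28,0],1],[[0,0,0],[0,0,0],1]]}}

```text
t: 10.4
ee_pos: [437.8, -146.5, 13.7]
eef_rot: [0.554, 3.091, -0.001]
contact_force: [0.5, -0.8, -1.5]
opening: 40.5
finger_force: 40.5
```

>>> {"name": "play_rows", "arguments": {"rows": [[[0,0,0],[0.37,-0.14,0],1],[[0,0,0],[0.28,-0.1,0],1],[[0,0,0],[0.19,-0.07,0],1],[[0,0,0],[0.1,-0.03,0],1],[[0,0,0],[0,0,0],1]]}}

```text
t: 10.82
ee_pos: [445.3, -149.1, 13.8]
eef_rot: [0.554, 3.092, -0.0]
contact_force: [0.1, -0.1, -1.6]
opening: 41.3
finger_force: 40.6
```

>>> {"name": "play_rows", "arguments": {"rows": [[[0,0,0],[0.19,-0.07,0],1],[[0,0,0],[0.19,-0.07,0],1],[[0,0,0],[0.1,-0.03,0],1],[[0,0,0],[0,0,0],1]]}}

```text
t: 11.15
ee_pos: [448.2, -150.0, 13.6]
eef_rot: [-0.554, -3.089, -0.0]
contact_force: [-10.4, 2.5, 10.4]
opening: 41.0
finger_force: 41.8
```

>>> {"name": "play_rows", "arguments": {"rows": [[[0,0,0],[0.1,-0.03,0.05],1],[[0,0,0],[0.1,-0.03,0],1],[[0,0,0],[0,0,0],1]]}}

```text
t: 11.4
ee_pos: [448.4, -149.8, 13.6]
eef_rot: [-0.554, -3.085, -0.002]
contact_force: [-17.6, 4.8, 12.4]
opening: 40.8
finger_force: 42.0
```

>>> {"name": "play_rows", "arguments": {"rows": [[[0,0,0],[0,0,0],0.3],[[0,0,0],[0,0,0],0.2],[[0,0,0],[0,0,0],0.2],[[0,0,0],[0,0,0],0.2],[[0,0,0],[0,0,1],0.2],[[0,0,0],[0,0,2],0.2],[[0,0,0],[0,0,3],0.2],[[0,0,0],[0,0,3],0.2],[[0,0,0],[-2,0,2],0.2],[[0,0,0],[-3,0,0],0.2],[[0,0,0],[-4,0,0],0.2],[[0,0,0],[-4,0,0],0.2]]}}

```text
t: 12.4
ee_pos: [321.1, -151.2, 124.4]
eef_rot: [0.552, 3.092, -0.001]
contact_force: [-0.8, -1.9, 0.6]
opening: 68.2
finger_force: 0.0
```

```bash
python3 - <<'E'
from fit import *
st()
for c in("top","side"):
    cv2.imwrite(f"pics/{c}4.png",camera(c)[:,:,::-1])
    for n in("tube_rack_top","rack_stack_top","closed_chamber","knob_middle"):
        for b in boxes_of(c,n)[:2]:
            p=w(c,b["position"]);print(c,n,round(b["conf"],2),p.round(),pix(c,p).round())
top=cv2.imread("pics/top4.png")[110:250,240:390];side=cv2.imread("pics/side4.png")[185:245,255:345]
a=cv2.resize(top,None,fx=2.5,fy=2.5,interpolation=2);b=cv2.resize(side,None,fx=4.6,fy=4.6,interpolation=2)
Z=np.zeros((max(a.shape[0],b.shape[0]),a.shape[1]+b.shape[1],3),np.uint8);Z[:a.shape[0],:a.shape[1]]=a;Z[:b.shape[0],a.shape[1]:]=b
print(Z.shape);cv2.imwrite("pics/v4.png",Z)
E
```

```text
t 12.4 pos [ 321.1 -151.2  124.4] yaw 2.788 tilt [ 0.001 -0.001] q [-0.67  0.04 -0.63  0.89 -0.   -0.32] F [-0.8 -1.9  0.6] open 68.2 ff 0.0Traceback (most recent call last):
  File "<stdin>", line 6, in <module>
ValueError: it knows: amber_bottle, bridge_top, carrier, clamp, clamp_screw, clamp_seat, closed_chamber, highlighter, knob_middle, open_base, petri_dish, pressure_pad, red_cap_bottle
```

```bash
python3 - <<'E'
from fit import *
cv2.imwrite("pics/side4.png",camera("side")[:,:,::-1])
for c in("top","side"):
    for n in("closed_chamber","knob_middle"):
        for b in boxes_of(c,n)[:1]:
            p=w(c,b["position"]);print(c,n,round(b["conf"],2),p.round(),pix(c,p).round())
top=cv2.imread("pics/top4.png")[110:250,240:390];side=cv2.imread("pics/side4.png")[185:245,255:345]
a=cv2.resize(top,None,fx=2.5,fy=2.5,interpolation=2);b=cv2.resize(side,None,fx=4.6,fy=4.6,interpolation=2)
Z=np.zeros((max(a.shape[0],b.shape[0]),a.shape[1]+b.shape[1],3),np.uint8);Z[:a.shape[0],:a.shape[1]]=a;Z[:b.shape[0],a.shape[1]:]=b
print(Z.shape);cv2.imwrite("pics/v4.png",Z)
g=grad("pics/top4.png");gs=grad("pics/side4.png")
for G in({"top":g},{"side":gs}):
    print(fit(G,KN,(491,-166,0),-1,(9,9,.01))[0].round(1))
E
```

```text
top closed_chamber 0.52 [ 477. -173.   25.] [309. 213.]
side closed_chamber 0.71 [ 467. -156.   30.] [296. 215.]
side knob_middle 0.4 [ 485. -156.   71.] [292. 204.]
(350, 789, 3)
[ 486.7 -163.3    0. ]
[ 485.9 -159.7    0. ]
```

View pics/v4.png

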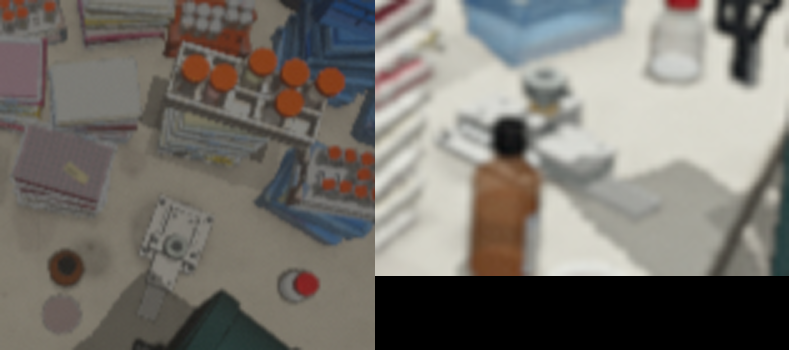

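>>> {"name": "play_rows", "arguments": {"rows": [[[0,0,0.12],[0.7,-0.055,-0.1],0.3],[[0,0,0.12],[0.7,-0.055,-0.1],0.3],[[0,0,0.12],[0.7,-0.055,-0.1],0.3],[[0,0,0.12],[0.7,-0.055,-0.1],0.3],[[0,0,0.12],[0.7,-0.055,-0.1],0.3],[[0,0,0.12],[0.7,-0.055,-0.1],0.3],[[0,0,0.12],[0.7,-0.055,-0.1],0.3],[[0,0,0.12],[0.7,-0.055,-0.1],0.3],[[0,0,0.12],[0.7,-0.055,-0.1],0.3],[[0,0,0.12],[0.7,-0.055,-0.1],0.3],[[0,0,0.12],[0.7,-0.055,-0.1],0.3],[[0,0,0.12],[0.7,-0.055,-0.1],0.3]]}}

```text
t: 13.7
ee_pos: [407.5, -157.8, 111.9]
eef_rot: [-1.632, 2.685, 0.0]
contact_force: [-0.1, -0.3, -0.4]
opening: 59.6
finger_force: 0.0
```

>>> {"name": "play_rows", "arguments": {"rows": [[[0,0,0.12],[0.7,-0.055,-0.1],0.3],[[0,0,0.12],[0.7,-0.055,-0.1],0.3],[[0,0,0.12],[0.7,-0.055,-0.1],0.3],[[0,0,0.12],[0.7,-0.055,-0.1],0.3],[[0,0,0.12],[0.7,-0.055,-0.1],0.3],[[0,0,0.12],[0.7,-0.055,-0.1],0.3],[[0,0,0.12],[0.7,-0.055,-0.1],0.3],[[0,0,0.12],[0.7,-0.055,-0.1],0.3],[[0,0,0.12],[0.7,-0.055,-0.1],0.3],[[0,0,0.12],[0.7,-0.055,-0.1],0.3],[[0,0,0.12],[0.7,-0.055,-0.1],0.3],[[0,0,0.12],[0.7,-0.055,-0.1],0.3]]}}

```text
t: 14.7
ee_pos: [491.5, -164.2, 99.7]
eef_rot: [-2.997, 0.942, 0.0]
contact_force: [1.1, 0.5, -0.2]
opening: 59.7
finger_force: 0.0
```

>>> {"name": "play_rows", "arguments": {"rows": [[[0,0,0],[0,0,0],0.3],[[0,0,0],[0,0,0],0.3]]}}

```text
t: 14.87
ee_pos: [490.6, -164.2, 99.7]
eef_rot: [-2.992, 0.957, 0.001]
contact_force: [0.2, 0.2, 0.2]
opening: 59.5
finger_force: 0.0
```

```bash
python3 -c "
from h import *
st()"
```

```text
t 14.87 pos [ 490.6 -164.2   99.7] yaw -0.619 tilt [-0.001  0.   ] q [-0.48  0.33 -0.33  0.91  0.   -3.  ] F [0.2 0.2 0.2] open 59.5 ff 0.0
```

>>> {"name": "play_rows", "arguments": {"rows": [[[0,0,0],[0,0,-1.5],0.3],[[0,0,0],[0,0,-1.5],0.3],[[0,0,0],[0,0,-1.0],0.3],[[0,0,0],[0,0,-0.5],0.3],[[0,0,0],[0,0,0],0.3],[[0,0,0],[0,0,0],0.45],[[0,0,0],[0,0,0],0.55],[[0,0,0],[0,0,0],0.7],[[0,0,0],[0,0,0],0.8],[[0,0,0],[0,0,0],0.8]], "squeeze": 30}}

```text
t: 15.7
ee_pos: [489.7, -165.5, 56.2]
eef_rot: [2.99, -0.954, 0.001]
contact_force: [-7.3, -7.3, 7.5]
opening: 33.2
finger_force: 29.1
```

>>> {"name": "play_rows", "arguments": {"rows": [[[0,0,0],[-0.1,-0.14,0],0.8],[[0,0,0],[0,0,0],0.8],[[0,0,-0.12],[0,0,-0.01],0.8],[[0,0,-0.12],[0,0,-0.01],0.8],[[0,0,-0.12],[0,0,-0.01],0.8],[[0,0,-0.12],[0,0,-0.01],0.8],[[0,0,0],[0,0,0],0.8]]}}

```text
t: 16.28
ee_pos: [490.1, -165.3, 55.8]
eef_rot: [-2.673, 1.647, -0.003]
contact_force: [3.6, 5.9, 3.4]
opening: 32.9
finger_force: 29.5
```

```bash
python3 -c "
from h import *
print(st()['wrist_torque'].round(2))"
```

```text
t 16.28 pos [ 490.1 -165.3   55.8] yaw -1.104 tilt [0.003 0.001] q [-0.48  0.37 -0.4   0.8   0.   -2.52] F [3.6 5.9 3.4] open 32.9 ff 29.5
[ 1.41 -0.77 -0.06]
```

>>> {"name": "play_rows", "arguments": {"rows": [[[0,0,-0.12],[0.04,0.06,-0.012],0.8],[[0,0,-0.12],[0,0,-0.012],0.8],[[0,0,-0.12],[0,0,-0.012],0.8],[[0,0,-0.12],[0,0,-0.012],0.8],[[0,0,-0.12],[0,0,-0.012],0.8],[[0,0,-0.12],[0,0,-0.012],0.8],[[0,0,-0.12],[0,0,-0.012],0.8],[[0,0,-0.12],[0,0,-0.012],0.8],[[0,0,-0.12],[0,0,-0.012],0.8],[[0,0,-0.12],[0,0,-0.012],0.8],[[0,0,-0.12],[0,0,-0.012],0.8],[[0,0,0],[0,0,0],0.8]]}}

```text
t: 17.28
ee_pos: [491.8, -165.6, 54.7]
eef_rot: [-1.101, 2.937, -0.003]
contact_force: [12.1, 2.5, -3.0]
opening: 32.7
finger_force: 30.1
```

```bash
python3 -c "
from h import *
print(st()['wrist_torque'].round(2))"
```

```text
t 17.28 pos [ 491.8 -165.6   54.7] yaw -2.425 tilt [ 0.005 -0.   ] q [-0.48  0.37 -0.4   0.79  0.   -1.2 ] F [12.1  2.5 -3. ] open 32.7 ff 30.1
[ 0.51 -2.24 -0.02]
```

>>> {"name": "play_rows", "arguments": {"rows": [[[0,0,-0.12],[0.1,0.02,-0.012],0.8],[[0,0,-0.12],[0,0,-0.012],0.8],[[0,0,-0.12],[0,0,-0.012],0.8],[[0,0,-0.12],[0,0,-0.012],0.8],[[0,0,-0.12],[0,0,-0.012],0.8],[[0,0,-0.12],[0,0,-0.012],0.8],[[0,0,-0.12],[0,0,-0.012],0.8],[[0,0,-0.12],[0,0,-0.012],0.8],[[0,0,-0.12],[0,0,-0.012],0.8],[[0,0,-0.12],[0,0,-0.012],0.8],[[0,0,-0.12],[0,0,-0.012],0.8],[[0,0,-0.12],[0,0,-0.012],0.8]]}}

```text
t: 18.28
ee_pos: [492.0, -167.4, 53.3]
eef_rot: [1.108, 2.935, -0.005]
contact_force: [2.7, -13.8, -2.1]
opening: 33.0
finger_force: 30.2
```

```bash
python3 -c "
from h import *
print(st()['wrist_torque'].round(2))"
```

```text
t 18.28 pos [ 492.  -167.4   53.3] yaw 2.419 tilt [ 0.003 -0.005] q [-0.48  0.37 -0.4   0.79 -0.    0.24] F [  2.7 -13.8  -2.1] open 33.0 ff 30.2
[-2.66 -0.57  0.03]
```

>>> {"name": "play_rows", "arguments": {"rows": [[[0,0,-0.12],[0.02,-0.12,-0.012],0.8],[[0,0,-0.12],[0,0,-0.012],0.8],[[0,0,-0.12],[0,0,-0.012],0.8],[[0,0,-0.12],[0,0,-0.012],0.8],[[0,0,-0.12],[0,0,-0.012],0.8],[[0,0,-0.12],[0,0,-0.012],0.8],[[0,0,-0.12],[0,0,-0.012],0.8],[[0,0,-0.12],[0,0,-0.012],0.8],[[0,0,-0.12],[0,0,-0.012],0.8],[[0,0,-0.12],[0,0,-0.012],0.8],[[0,0,-0.12],[0,0,-0.012],0.8],[[0,0,-0.12],[0,0,-0.012],0.8]]}}

```text
t: 19.28
ee_pos: [490.2, -167.7, 51.8]
eef_rot: [2.77, 1.476, -0.003]
contact_force: [-10.0, -7.3, 11.7]
opening: 33.0
finger_force: 31.4
```

```bash
python3 -c "
from h import *
print(st()['wrist_torque'].round(2))"
```

```text
t 19.28 pos [ 490.2 -167.7   51.8] yaw 0.979 tilt [-0.    -0.004] q [-0.49  0.37 -0.41  0.79 -0.    1.68] F [-10.   -7.3  11.7] open 33.0 ff 31.4
[-1.69  1.86  0.01]
```

>>> {"name": "play_rows", "arguments": {"rows": [[[0,0,-0.12],[-0.08,-0.06,0.05],0.8],[[0,0,-0.12],[0,0,-0.008],0.8],[[0,0,-0.12],[0,0,-0.01],0.8],[[0,0,-0.12],[0,0,-0.01],0.8],[[0,0,-0.12],[0,0,-0.01],0.8],[[0,0,-0.12],[0,0,-0.01],0.8],[[0,0,-0.12],[0,0,-0.01],0.8],[[0,0,-0.12],[0,0,-0.01],0.8],[[0,0,-0.12],[0,0,-0.01],0.8],[[0,0,-0.12],[0,0,-0.01],0.8],[[0,0,-0.08],[0,0,-0.01],0.8]]}}

```text
t: 20.2
ee_pos: [489.4, -166.2, 50.7]
eef_rot: [-3.105, 0.469, 0.0]
contact_force: [-3.2, 5.1, 3.6]
opening: 32.6
finger_force: 32.1
```

```bash
python3 -c "
from h import *
print(st()['wrist_torque'].round(2))"
```

```text
t 20.2 pos [ 489.4 -166.2   50.7] yaw -0.3 tilt [-0.     0.001] q [-0.49  0.38 -0.41  0.79  0.    2.96] F [-3.2  5.1  3.6] open 32.6 ff 32.1
[1.03 0.47 0.06]
```

>>> {"name": "play_rows", "arguments": {"rows": [[[0,0,0],[0,0,0],0.5],[[0,0,0],[0,0,0],0.35],[[0,0,0],[0,0,0],0.35],[[0,0,0.12],[0,0,0],0.35],[[0,0,0.12],[0,0,0],0.35],[[0,0,0.12],[0,0,0],0.35],[[0,0,0.12],[0,0,0],0.35],[[0,0,0.12],[0,0,0],0.35],[[0,0,0.12],[0,0,0],0.35],[[0,0,0.12],[0,0,0],0.35],[[0,0,0.12],[0,0,0],0.35],[[0,0,0.12],[0,0,0],0.35]]}}

```text
t: 21.2
ee_pos: [489.9, -167.1, 50.4]
eef_rot: [2.896, 1.215, 0.0]
contact_force: [1.4, -0.6, -0.3]
opening: 55.5
finger_force: 0.0
```

>>> {"name": "play_rows", "arguments": {"rows": [[[0,0,0.12],[0,0,0],0.35],[[0,0,0.12],[0,0,0],0.35],[[0,0,0.12],[0,0,0],0.35],[[0,0,0.12],[0,0,0],0.35],[[0,0,0.12],[0,0,0],0.35],[[0,0,0.12],[0,0,0],0.35],[[0,0,0.12],[0,0,0],0.35],[[0,0,0.12],[0,0,0],0.35],[[0,0,0],[0,0,0],0.35],[[0,0,0],[0,0,0],0.35]]}}

```text
t: 22.03
ee_pos: [489.8, -167.0, 50.3]
eef_rot: [2.021, 2.405, 0.0]
contact_force: [-0.1, -0.1, -0.3]
opening: 55.9
finger_force: 0.0
```

```bash
python3 -c "
from h import *
print(st()['wrist_torque'].round(2))"
```

```text
t 22.03 pos [ 489.8 -167.    50.3] yaw 1.744 tilt [ 0. -0.] q [-0.49  0.38 -0.41  0.79 -0.    0.91] F [-0.1 -0.1 -0.3] open 55.9 ff 0.0
[ 0.09 -0.01  0.01]
```

>>> {"name": "play_rows", "arguments": {"rows": [[[0,0,0],[0.08,0.08,-0.05],0.45],[[0,0,0],[0,0,0],0.55],[[0,0,0],[0,0,0],0.7],[[0,0,0],[0,0,0],0.8],[[0,0,0],[0,0,0],0.8],[[0,0,-0.12],[0,0,-0.01],0.8],[[0,0,-0.12],[0,0,-0.01],0.8],[[0,0,-0.12],[0,0,-0.01],0.8],[[0,0,-0.12],[0,0,-0.01],0.8]]}}

```text
t: 22.78
ee_pos: [490.9, -166.0, 49.4]
eef_rot: [2.538, 1.851, 0.001]
contact_force: [3.2, 1.3, 0.9]
opening: 32.8
finger_force: 29.6
```

```bash
python3 -c "
from h import *
print(st()['wrist_torque'].round(2))"
```

```text
t 22.78 pos [ 490.9 -166.    49.4] yaw 1.261 tilt [0.001 0.   ] q [-0.48  0.38 -0.41  0.78  0.    1.4 ] F [3.2 1.3 0.9] open 32.8 ff 29.6
[ 0.33 -0.6   0.05]
```

Not at the stop yet; keep turning and watch the torque.

>>> {"name": "play_rows", "arguments": {"rows": [[[0,0,-0.12],[0,0,-0.01],0.8],[[0,0,-0.12],[0,0,-0.01],0.8],[[0,0,-0.12],[0,0,-0.01],0.8],[[0,0,-0.12],[0,0,-0.01],0.8],[[0,0,-0.12],[0,0,0],0.8]]}}

```text
t: 23.2
ee_pos: [491.2, -166.2, 49.0]
eef_rot: [2.971, 1.019, 0.002]
contact_force: [4.7, -0.2, -4.2]
opening: 33.0
finger_force: 30.2
```

```bash
python3 -c "
from h import *
print(st()['wrist_torque'].round(2))"
```

```text
t 23.2 pos [ 491.2 -166.2   49. ] yaw 0.661 tilt [ 0.001 -0.   ] q [-0.48  0.38 -0.41  0.78  0.    2.  ] F [ 4.7 -0.2 -4.2] open 33.0 ff 30.2
[-0.06 -1.1   0.  ]
```

>>> {"name": "play_rows", "arguments": {"rows": [[[0,0,-0.12],[0,0,-0.005],0.8],[[0,0,-0.12],[0,0,-0.005],0.8],[[0,0,-0.12],[0,0,0],0.8],[[0,0,-0.12],[0,0,0],0.8]]}}

```text
t: 23.53
ee_pos: [490.9, -166.5, 48.9]
eef_rot: [3.128, 0.284, 0.001]
contact_force: [2.8, -2.2, 0.0]
opening: 32.5
finger_force: 30.6
```

```bash
python3 -c "
from h import *
print(st()['wrist_torque'].round(2))"
```

```text
t 23.53 pos [ 490.9 -166.5   48.9] yaw 0.181 tilt [ 0.001 -0.001] q [-0.48  0.38 -0.41  0.78 -0.    2.48] F [ 2.8 -2.2  0. ] open 32.5 ff 30.6
[-0.44 -0.81  0.56]
```

>>> {"name": "play_rows", "arguments": {"rows": [[[0,0,-0.12],[0,0,0],0.8],[[0,0,-0.12],[0,0,0],0.8],[[0,0,-0.12],[0,0,0],0.8],[[0,0,-0.12],[0,0,0],0.8]]}}

```text
t: 23.87
ee_pos: [490.6, -166.5, 48.8]
eef_rot: [3.106, -0.468, 0.0]
contact_force: [-1.9, -2.3, 1.3]
opening: 32.9
finger_force: 30.6
```

```bash
python3 -c "
from h import *
print(st()['wrist_torque'].round(2))"
```

```text
t 23.87 pos [ 490.6 -166.5   48.8] yaw -0.299 tilt [-0.    -0.001] q [-0.48  0.38 -0.41  0.78 -0.    2.96] F [-1.9 -2.3  1.3] open 32.9 ff 30.6
[-0.33  0.15  0.58]
```

>>> {"name": "play_rows", "arguments": {"rows": [[[0,0,0],[0,0,0],0.6],[[0,0,0],[0,0,0],0.4],[[0,0,0],[0,0,0],0.35],[[0,0,0],[0,0,0],0.35],[[0,0,0],[0,0,1],0.35],[[0,0,0],[0,0,2],0.35],[[0,0,0],[0,0,3],0.35],[[0,0,0],[-3,0,2],0.35],[[0,0,0],[-4,0,0],0.35],[[0,0,0],[-4,0,0],0.35],[[0,0,0],[-4,0,0],0.35],[[0,0,0],[-2,0,0],0.35]]}}

```text
t: 24.87
ee_pos: [316.9, -164.7, 128.5]
eef_rot: [-3.108, 0.456, 0.002]
contact_force: [1.1, -0.8, -0.6]
opening: 55.6
finger_force: 0.0
```

```bash
python3 - <<'E'
from fit import *
st()
for c in("top","side"): cv2.imwrite(f"pics/{c}5.png",camera(c)[:,:,::-1])
for c in("top","side"):
    # knob: image shift of the knob region between before and after screwing (patch 4 -> 5)
    a=cv2.imread(f"pics/{c}4.png");b=cv2.imread(f"pics/{c}5.png")
    u,v=pix(c,(490.5,-166,74)); x,y=int(u),int(v)
    t=a[y-6:y+5,x-7:x+8]; k=8
    T=cv2.resize(t,None,fx=k,fy=k,interpolation=2);W=cv2.resize(b[y-12:y+11,x-13:x+14],None,fx=k,fy=k,interpolation=2)
    m=cv2.minMaxLoc(cv2.matchTemplate(W,T,5)); print(c,"knob shift px",(m[3][0]/k-6),(m[3][1]/k-6),round(m[1],3),"expected for -6.3mm",(pix(c,(490.5,-166,67.7))-pix(c,(490.5,-166,74))).round(2))
    # tail of the chamber: patch unchanged?
    u,v=pix(c,(441,-148,26)); x,y=int(u),int(v); print("tail diff",np.abs(a[y-4:y+5,x-5:x+6].astype(int)-b[y-4:y+5,x-5:x+6]).mean().round(1))
    for n in("closed_chamber","open_base","amber_bottle","petri_dish","red_cap_bottle","highlighter"):
        for q in boxes_of(c,n)[:1]: print(n,round(q["conf"],2),w(c,q["position"]).round())
E
```

```text
t 24.87 pos [ 316.9 -164.7  128.5] yaw -0.291 tilt [-0.001  0.001] q [-0.71  0.04 -0.62  0.91 -0.    2.72] F [ 1.1 -0.8 -0.6] open 55.6 ff 0.0
top knob shift px -0.125 0.0 0.969 expected for -6.3mm [-0.23  0.17]
tail diff 12.6
closed_chamber 0.49 [ 478. -170.   26.]
open_base 0.63 [497. 260.  15.]
amber_bottle 0.58 [457. -10.  91.]
petri_dish 0.51 [397.  -0.  17.]
red_cap_bottle 0.68 [ 435. -344.   59.]
highlighter 0.48 [407. 405.  10.]
side knob shift px -0.125 1.125 0.926 expected for -6.3mm [-0.09  1.56]
tail diff 11.1
closed_chamber 0.74 [ 465. -152.   28.]
open_base 0.58 [499. 267.  12.]
amber_bottle 0.73 [453.  14.  64.]
petri_dish 0.58 [396.  13.  12.]
red_cap_bottle 0.68 [ 431. -336.   43.]
highlighter 0.84 [398. 414.  13.]
```

```bash
python3 - <<'E'
from fit import *
def sh(c,X,r,s=5):
    a=cv2.imread(f"pics/{c}4.png",0);b=cv2.imread(f"pics/{c}5.png",0)
    u,v=pix(c,X);x,y=int(round(u)),int(round(v));k=8
    T=cv2.resize(a[y-r:y+r+1,x-r:x+r+1],None,fx=k,fy=k,interpolation=2);W=cv2.resize(b[y-r-s:y+r+s+1,x-r-s:x+r+s+1],None,fx=k,fy=k,interpolation=2)
    m=cv2.minMaxLoc(cv2.matchTemplate(W,T,5)); return m[3][0]/k-s,m[3][1]/k-s,round(m[1],3)
d=np.array([.9376,-.3476])
for c in("top","side"):
    for n,o,z,r in(("tail",-58,20,5),("tongue end",-108,8,5),("foot",70,8,5),("bridge",0,47,4),("knob",0,72,4)):
        print(c,n,sh(c,(*(np.array([490.5,-166])+o*d),z),r))
E
```

```text
top tail (5.0, 2.0, 0.824)
top tongue end (0.0, 0.0, 0.968)
top foot (0.0, 0.0, 0.984)
top bridge (-0.125, 0.125, 0.958)
top knob (-0.125, 0.125, 0.935)
side tail (0.375, -0.875, 0.912)
side tongue end (0.0, 0.0, 0.987)
side foot (0.0, 0.0, 0.999)
side bridge (-0.25, 0.75, 0.683)
side knob (-0.25, 1.625, 0.977)
```

```bash
python3 - <<'E'
from fit import *
X=np.array([436,-146,28.]);J=np.array([pix("side",X+e)-pix("side",X) for e in np.eye(3)[:2]]).T
s=np.linalg.solve(J,[.375,-.875]);print("world",s,"clamp",s@[.9376,-.3476],s@[.3476,.9376])
TA=[((-60,-21,20),(-60,21,20)),((-60,21,20),(-28,21,20)),((-60,-21,20),(-28,-21,20)),((-60,21,0),(-60,-21,0))]
for i in(4,5):
  for c in("top","side"):
    r=fit({c:grad(f"pics/{c}{i}.png")},TA,(490.5,-166,-.355),8,(8,8,.08)); d=r[0][:2]-[490.5,-166]
    print(i,c,r[0].round(3),"clamp",round(d@[.9376,-.3476],1),round(d@[.3476,.9376],1),r[1].round(2))
a=cv2.imread("pics/side4.png",0).astype(int);b=cv2.imread("pics/side5.png",0).astype(int)
u,v=pix("side",(436,-146,20)).astype(int);print(a[v-8:v+9:1,u-8:u+9:2]);print(b[v-8:v+9:1,u-8:u+9:2])
E
```

```text
world [ 0.72744062 -6.31422097] clamp 2.8768715349205456 -5.667355218265406
4 top [ 5.05339e+02 -1.78697e+02 -4.46000e-01] clamp 18.3 -6.7 -10.87
4 side [ 460.786 -186.126   -1.469] clamp -20.9 -29.2 -15.35
5 top [ 5.12019e+02 -1.77040e+02 -3.61000e-01] clamp 24.0 -2.9 -11.14
5 side [ 479.882 -173.898   -0.82 ] clamp -7.2 -11.1 -15.64
[[161 182 181 213 214 215 215 217 217]
 [186 208 203 211 214 215 215 217 216]
 [197 215 214 210 213 214 217 217 217]
 [209 215 214 212 212 214 216 217 216]
 [215 216 215 216 205 211 214 216 214]
 [216 216 215 215 203 206 202 214 213]
 [209 215 199 197 193 183 190 214 212]
 [184 198 167 165 163 142 188 215 212]
 [143 163 148 150 141 119 189 214 211]
 [120 134 144 142 129 120 194 213 211]
 [113 119 131 125 115 133 196 207 199]
 [111 115 116 118 118 150 187 188 175]
 [114 118 114 122 141 158 171 166 159]
 [133 125 123 138 159 161 161 165 164]
 [168 134 131 145 159 162 160 162 167]
 [196 154 138 137 149 158 161 162 163]
 [212 176 149 145 144 149 158 161 162]]
[[162 182 181 213 214 215 216 217 217]
 [186 208 203 211 214 216 216 216 216]
 [199 214 214 210 215 215 216 216 216]
 [209 215 215 210 212 213 216 217 216]
 [215 216 205 194 189 195 210 215 215]
 [216 217 193 165 158 168 195 215 213]
 [209 216 185 157 155 151 185 214 213]
 [183 208 182 159 155 133 188 216 213]
 [143 181 187 157 143 121 190 213 201]
 [119 143 172 145 131 118 189 195 177]
 [112 118 138 128 116 130 176 164 158]
 [111 113 116 117 119 148 166 152 154]
 [114 118 118 121 141 159 166 161 158]
 [139 124 125 139 158 161 162 167 165]
 [179 147 129 143 159 161 160 163 167]
 [206 185 150 137 148 158 161 161 162]
 [213 209 187 150 144 148 158 161 162]]
```

```bash
python3 -c "
from plant import *
print(sign_off())"
```

```text
the job is handed in; nothing more can be done
None
```

The closed chamber is in the clamp against the end stop, the knob is screwed down to its hard stop with one regrip, and the job is handed in at about 25 s; the sign-off gave no verdict. Home position was confirmed by the push force, the screw by about 0.57 N m of wrist torque and the knob's drop in the side camera. The open base and bystanders still read in place.

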